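Feed the milk samples to the reader and plug in the interlock

ROBOT

A 6-joint arm with a two-finger parallel gripper is mounted at the origin on the work surface. World frame = base frame: x ahead of the robot, y to its left, z up, the work surface at z = 0. Lengths are in m, angles in rad, forces in N, time in s.
With the tool pointing down it reaches from about 0.325 to 0.9 m from the base axis. Payload 6.1 kg.
Tool frame: the origin (TCP) lies between the finger pads; the fingertips stand 25 mm ahead of it and the grasp point (between the pads) lies 6 mm ahead of it; y points along the fingers, x is the direction in which the jaws open and shut, and the axes are right-handed (so a half turn about y gives the same grasp; the last joint's range is limited). The gripper opens to 85 mm and grips with 20 to 120 N. Pads are 22 mm wide; open, the fingers measure 114 mm over their backs; the gripper's body (76 mm by 85 mm) begins 54 mm behind the grasp point. The pads swing forward as they close: fully open they stand 13 mm farther back than shut.
Start: joints at [1.175, 0.22, 1.526, -0, 1.395, -0.126], TCP at [0.167, 0.602, 0.256] pointing down, gripper open.
Joint ranges: [-2.98, 2.98], [-0.91, 2.08], [0.09, 2.57], [-1.24, 4.39], [0.2, 2.65], [-2.68, 2.68]. Speed limits (rad/s): [2.57, 2.57, 3.01, 3.14, 3.14, 3.14].

INTERFACE

Orientations are given as a rotation vector (axis times angle).
In Python, from workcell import sense, snapshot, camera_model, sign_off, spot_in, trace gives the robot as it stands.
- The arm moves only by the tool move_arm, never from a script. Its argument "rows" is one flat list of numbers, 4 for each row, row after row: the shift along the tool's x, y, z in m, then the turn about the tool's y in degrees. A call has 1 to 5 rows; each row is the pose to reach, as a shift and turn from the pose commanded when the call began, along the tool's axes at that moment; what a row does not reach only later rows make up. A row lasts 1/8 s, in which the tool goes at most 62.5 mm and 10.7 degrees, less where a joint would pass 70% of its speed; a pose out of reach is approached as far as the arm can. A call with a gripper value outside its range is refused whole. "claw" is the finger opening in m, from 0 to 0.0854, set as the call begins (left out, the last holds). The fingers move at their own pace and stop on an object; the grip force is fixed at half the most. Time passes only in rows, so rows that repeat a pose let the fingers close. It gives the time, the measured TCP pose, the force and the opening at its end, in the units of the state.
- sense(): the state, without advancing time (a new reading comes with each control period).
- snapshot(name): name is "scene" or "side" or "wrist"; returns the picture (420x560x3 uint8, red, green, blue); there is no depth.
- camera_model(name): a dict with "mtx" (3x3 intrinsics, pixels), "eye" and "attitude" of the camera in the world; the wrist camera has in their place "mount" (4x4, takes a point from camera to tool coordinates, whose origin is the TCP and whose axes are the tool frame's). Camera axes: x right, y up, looking along -z (the intrinsics and any distortion apply to the point x, -y, -z); pixel columns grow to the right and rows downward; lengths in m; the calibration is good to about 2 mm. A picture is of the moment at which its call begins: read the wrist's pose just before it. camera_model takes no time and is no camera call.
- sign_off(): hands the job in, once; it reports no verdict.
Trained networks look in the newest picture that a camera, given by its name, has taken for a name from the list of things; names that differ only in an ending like _2 or _b are one class to them, and where a whole thing is asked for, a point or a joint stands for the part that bears it (a point fixed in the world has none). Each returns a list of dicts, best first, with "confidence" (0 to 1); they miss things now and then, are a little off and sometimes report something else, mostly with a low value. They report only what shows in the picture. A call takes as long as a camera call. They do not tell look-alikes from the thing itself.
- spot_in(camera, name): "pixel" ([column, row] in pixels, amid what is visible of it).
- trace(camera, name): "mask" (420x560 bool, what is visible of it) and "pixel" ([column, row] in pixels, amid what is visible of it).
The state is a dict: "t": time; "joint_positions": joint angles; "dq": joint speeds; "joint_efforts": joint torques, N m; "ee_pos": TCP position; "tcp_rot": TCP orientation; "ft_force": force on the tool from outside, world axes, zero at the start; "torque": the same for the moment, N m; "opening": finger opening in m.
Only numpy, scipy, OpenCV 4.12 (cv2) and the standard library are available. Lean on these libraries where they do the work, as an engineer would, in place of code of your own. Each camera call takes 0.05 s, during which the arm holds its last target. There are 200 camera calls.

TASK

Push the sample carrier along its rail towards the reader until it clicks into the reading-station detent, and leave it resting in that detent. Then take the interlock plug from its parking block and plug it fully home, upright, into the socket on the carrier. Leave the loose sample pots on the bench and in the pot stand standing where they are.

Things in the scene. Friction and masses are not known exactly. Their poses are not given: they have to be found in the camera images.
- rail: Sample feeder fixed to the table: aluminium bed 123 mm wide (its x -55 to +68 mm), 420 mm long (its y), origin on the table under its middle. +y runs along the rail to the reader, a white housing 150 mm tall on the +y end (y 210 to 320). The -y end is lower than 50 mm. A black cover lip (top at 51 mm) runs along the +x side; beneath it the steel tell-tale strip.
- carrier (a joint): Travel of the sample carrier along the rail's +y, m; end stops at 0 and 0.13; its middle is at rail y -65 mm at 0. Starts at 0 to 0.015. The detent lies at a travel of 0.05 to 0.10: unmarked, hidden under the carrier, different each time, and there is room to run past it. Sliding takes about 2 to 3 N; pushing out of the detent, either way, about 15 to 18 N.
- detent (a joint): How far the sprung detent ball is pushed out, m: about 0.006 while the carrier rides over it (before and beyond the station), about 0.0003 once it has clicked into the carrier's notch. The tell-tale strip along the rail's +x side moves with it: 6 mm out from under the lip while riding, flush when clicked. Within about 6 mm of its centre the detent pulls a freed carrier in.
- push_face (a point): Centre of the -y face of the carrier's rear end plate, 85 mm above the table; axes as the rail's: push along +y. The carrier is an aluminium sledge, deck 90 x 200 mm, top 55 mm above the table, with an upright plate 80 mm wide, 8 mm thick, 55 to 115 mm above the table at each end, two capped pots fixed on its +y half (125 mm above the table) and the socket block on its -y half.
- socket_hole0 (a point): Middle of the mouth of the socket in the grey socket block (66 x 62 x 30 mm) on the carrier, 85 mm above the table, 45 mm in +y of push_face; axes as the rail's. Hole 29 (x) by 37 (y) mm, 27 mm deep, 2 mm lead-in. The end plate behind and the pots ahead are 30 and 40 mm taller than the mouth; nothing rises beside it in x.
- plug: Interlock plug, loose, about 0.15 kg: dark prong 26 (x) x 34 (y) mm and 24 mm long pointing down, above it a grey grip body 34 (x) x 50 (y) x 45 mm, 70 mm tall in all. Origin at the centre of the prong's underside, z up. Grip it across the 34 mm. The same either way round (half turn). Home, its shoulder sits on the socket block: origin 24 mm below the mouth.
- dock: Parking block of the plug, fixed on the table: grey, 70 (x) x 80 (y) x 30 mm, origin under its centre. Its rectangular pocket is 16 mm deep and loose: the plug stands upright in it, 14 mm above the table. It stands either to the robot's right or to its left, with a pot stand of the same size in the other place.
- pot_a: Bystander: loose capped sample pot, 49 mm across, 70 mm tall, origin under its centre, standing in the pot stand, a block 70 x 80 x 30 mm with a round recess 12 mm deep.
- pot_c: Bystander: the same kind of pot, on the table between the robot and the rail.
- pot_d: Bystander: the same kind of pot, on the table beyond the rail.
Not all that is in view belongs to the job. What is shaped like the plug but purple is not meant.

How it is judged:
By the outcome, as a careful person would: the job done as asked, in the order asked, and still so for the second after the job is handed in, with the robot touching nothing.
It also fails if it takes over 56 s, if anything falls off the work surface, if the arm or the gripper's body presses on something with over 40 N, if the wrist force passes 120 N, or if a joint passes its speed limit or range.

## Working session

There is one attempt and no reset: what is moved stays moved. The work goes in short steps, Python scripts to look and compute and a tool call to move; the robot and the scene stay as the last step left them, time stands still between calls to the robot, and variables do not carry over. Pictures are saved under pics/ and viewed, about 8 in all and at most 12, crops included, and the job is handed in when it is done.

Besides the shell and the picture viewer there is one more tool, called after "Request:" by a JSON object that holds its "method" and its "body". move_arm: Moves the arm, as the interface text tells. Its arguments: {"type":"object","properties":{"rows":{"type":"array"},"claw":{"type":"number"}},"required":["rows"]}

```bash
mkdir -p pics; python3 - <<'E'
from workcell import *
import cv2,numpy as np
s=sense();print(s)
for n in("scene","side"):
    print(n,camera_model(n))
    im=snapshot(n);cv2.imwrite(f"pics/{n}0.png",cv2.resize(im[:,:,::-1],None,fx=1.4,fy=1.4))
    for k in("rail","carrier","push_face","socket_hole0","plug","dock","pot_a"):
        try:print(n,k,[(np.round(d["pixel"]),round(d["confidence"],2)) for d in spot_in(n,k)])
        except Exception as e:print(k,e)
print(camera_model("wrist"))
E
```

```text
{'t': 0.0, 'joint_positions': array([ 1.17490796e+00,  2.21215855e-01,  1.52761794e+00,  2.60899735e-05,
        1.39469375e+00, -1.26116842e-01]), 'dq': array([ 4.53635659e-04, -3.18605365e-04, -1.99260417e-04,  8.02478053e-05,
       -8.70010055e-04, -1.14965082e-03]), 'joint_efforts': array([-7.83972228e-04, -4.96882832e+01, -3.89408970e+01, -1.13458718e-04,
        1.05868230e-02, -1.98782993e-05]), 'ee_pos': array([0.16635956, 0.60187618, 0.25520194]), 'tcp_rot': array([-1.32579406, -1.00693723,  1.00974741]), 'ft_force': array([-0.17979566, -0.64690756,  0.78886305]), 'torque': array([ 0.06216126, -0.02232768, -0.03223175]), 'opening': 0.08548823803443335}
scene {'mtx': array([[529.20324286,   0.        , 281.12905364],
       [  0.        , 529.20324286, 210.79468694],
       [  0.        ,   0.        ,   1.        ]]), 'eye': array([1.38347562, 0.76875757, 0.87903346]), 'attitude': array([0.46097045, 1.10482169, 2.16587579])}
scene rail [(array([349., 251.]), 0.73), (array([287., 218.]), 0.25)]
scene carrier [(array([288., 218.]), 0.91)]
scene push_face [(array([288., 217.])
[... 778 characters left out ...]
9., 178.]), 0.92), (array([172., 152.]), 0.82)]
side dock [(array([174., 173.]), 0.83), (array([276., 197.]), 0.57)]
side pot_a [(array([221., 235.]), 0.88), (array([253., 316.]), 0.71)]
{'mtx': array([[333.22487347,   0.        , 277.60737603],
       [  0.        , 333.22487347, 214.97572562],
       [  0.        ,   0.        ,   1.        ]]), 'mount': array([[ 9.99999992e-01, -2.42196034e-05, -1.23877926e-04,
         8.32828242e-04],
       [-1.09658441e-04,  3.19324455e-01, -9.47645440e-01,
        -1.17364694e-01],
       [ 6.25088480e-05,  9.47645446e-01,  3.19324450e-01,
         8.25195540e-02],
       [ 0.00000000e+00,  0.00000000e+00,  0.00000000e+00,
         1.00000000e+00]])}
```

View pics/scene0.png

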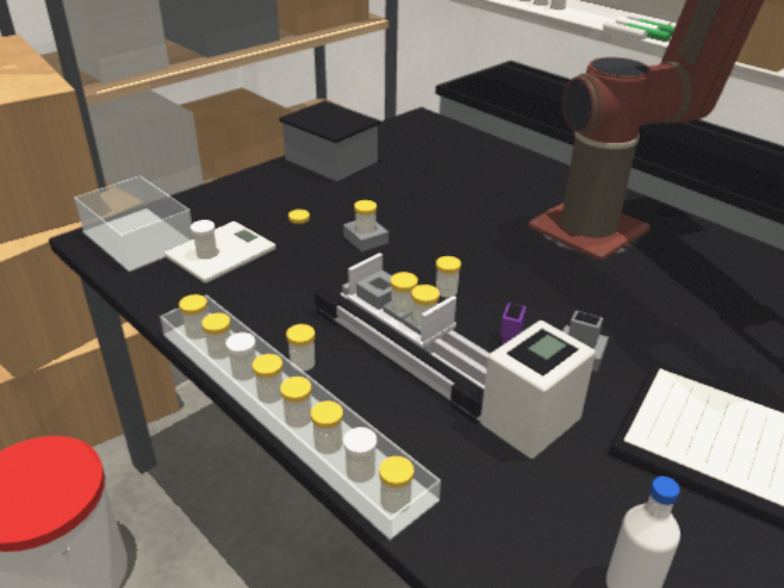

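View pics/side0.png

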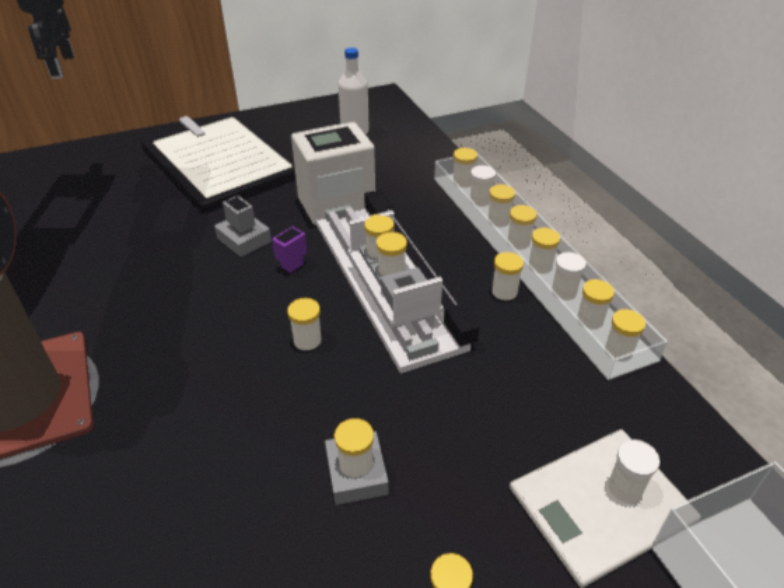

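The side view shows the rail with its open (-y) end near (435,355) and the reader at (335,170). Two things could pass for the plug: the grey one standing in the block at side (238,215) / scene (585,327), and the purple one standing on the table at side (290,248) / scene (513,320). I choose the grey one in the dock and will check it in a crop.

```bash
python3 - <<'E'
from workcell import *
import cv2,numpy as np
a=cv2.imread("pics/side0.png") 
s=snapshot("side")[:,:,::-1];c=snapshot("scene")[:,:,::-1]
def crop(im,x,y,w,h,f):return cv2.resize(im[y:y+h,x:x+w],None,fx=f,fy=f,interpolation=cv2.INTER_CUBIC)
A=crop(s,225,145,120,120,5-1.0*1) # 480x480 x4
B=crop(s,145,130,80,60,4)         # 320x240
C=crop(c,225,175,80,60,4)     # plate rear
out=np.hstack([A,np.vstack([B,C])]);cv2.imwrite("pics/crop1.png",out)
E
```

```text
(no output)
```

View pics/crop1.png

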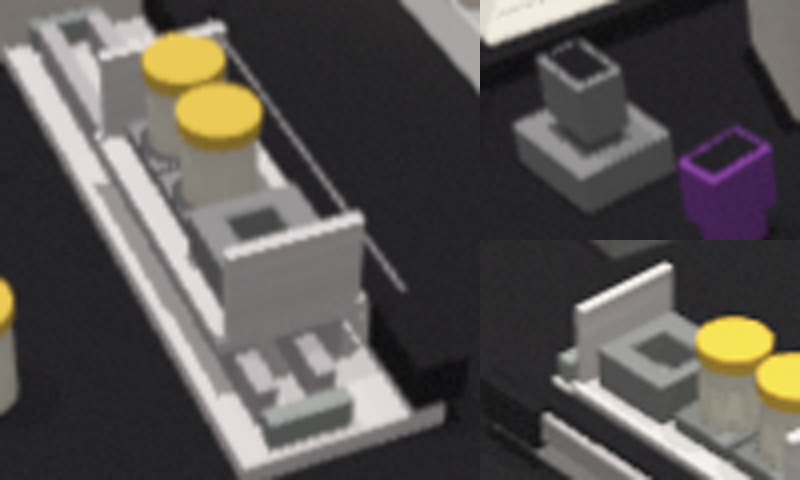

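The crop shows the grey plug standing upright in the grey block (crop (580,90)). The purple look-alike stands beside it at (728,180). The carrier's rear plate top edge runs from (224,257) to (362,222). The plug's top corners are at (540,60), (578,40), (622,72) and (585,92).

```bash
cat > h.py <<'E'
from workcell import *
import cv2,numpy as np
from scipy.spatial.transform import Rotation as R
def pose():
    s=sense();return np.array(s["ee_pos"]),R.from_rotvec(s["tcp_rot"]).as_matrix()
def cam(n):
    m=camera_model(n)
    if n!="wrist":return m["mtx"],np.array(m["eye"]),R.from_rotvec(m["attitude"]).as_matrix()
    p,Rt=pose();M=m["mount"];return m["mtx"],p+Rt@M[:3,3],Rt@M[:3,:3]
def ray(n,px,z):
    K,e,A=cam(n);v=np.linalg.inv(K)@[px[0],px[1],1];d=A@[v[0],-v[1],-v[2]]
    return e+d*(z-e[2])/d[2]
def proj(n,P):
    K,e,A=cam(n);q=(np.atleast_2d(P)-e)@A*[1,-1,-1];u=q@K.T;return u[:,:2]/u[:,2:]
E
python3 - <<'E'
from h import *
S=lambda x,y:(225+x/4,145+y/4);B=lambda x,y:(145+(x-480)/4,130+y/4);C=lambda x,y:(225+(x-480)/4,175+(y-240)/4)
r=lambda n,p,z:np.round(ray(n,p,z)[:2],4)
for p in[(224,257),(362,222),(98,57),(222,25)]:print("side plate",r("side",S(*p),.115))
for p in[(578,312),(672,265)]:print("scene plate",r("scene",C(*p),.115))
print("bed corner",r("side",S(245,477),0),r("side",S(444,418),0.0))
print("plug",[r("side",B(*p),.084) for p in[(540,60),(578,40),(622,72),(585,92)]])
print("dock",[r("side",B(*p),.03) for p in[(514,126),(592,182),(672,143)]])
print("mouth",[r("side",S(*p),.085) for p in[(228,215),(265,206),(285,230)]], r("scene",C(672,350),.085))
p,A=pose();print(p,A.round(3))
for n in("plug","dock","socket_hole0"):
  for c in("side","scene"):
    pass
E
```

```text
side plate [ 0.5597 -0.1164]
side plate [ 0.6387 -0.1193]
side plate [0.5594 0.0761]
side plate [0.6402 0.078 ]
scene plate [ 0.6448 -0.1088]
scene plate [ 0.5609 -0.1093]
bed corner [ 0.5504 -0.1682] [ 0.6708 -0.1716]
plug [array([0.3806, 0.2649]), array([0.4084, 0.2783]), array([0.4262, 0.2311]), array([0.3993, 0.2184])]
dock [array([0.3564, 0.2769]), array([0.3904, 0.197 ]), array([0.4485, 0.2179])]
mouth [array([ 0.5883, -0.0542]), array([ 0.6106, -0.0552]), array([ 0.6126, -0.0783])] [ 0.5996 -0.0675]
[0.16657995 0.60238981 0.25631719] [[ 0.267 -0.    -0.964]
 [ 0.964 -0.     0.267]
 [-0.    -1.     0.   ]]
```

Request:
{"method": "move_arm", "body": {"rows": [-0.62,0,-0.62,74.5,-0.62,0,-0.62,74.5,-0.62,0,-0.62,74.5,-0.62,0,-0.62,74.5,-0.62,0,-0.62,74.5], "claw": 0.0}}

```text
t: 1.52
ee_pos: [0.3213, 0.3288, 0.2566]
tcp_rot: [-1.552, -0.282, 0.28]
ft_force: [0.3, -0.1, -0.1]
opening: 0.0003
```

```bash
cat >> h.py <<'E'
def go(x,y,z,yaw):
    p,A=pose();d=A.T@(np.array([x,y,z])-p);y0=np.degrees(np.arctan2(A[1,0],A[0,0]))
    print("at",p.round(4),"yaw",round(y0,2),"-> rows",d.round(4),round(y0-yaw,2),"F",np.round(sense()["ft_force"],1),"t",sense()["t"])
E
python3 -c "
from h import *
go(.6,-.16,.2,0)"
```

```text
at [0.3213 0.3288 0.2566] yaw 20.5 -> rows [ 0.0897  0.0566 -0.5555] 20.5 F [ 0.3 -0.1 -0.1] t 1.525
```

Request:
{"method": "move_arm", "body": {"rows": [0.09,0.05,-0.5555,20.5,0.09,0.05,-0.5555,20.5,0.09,0.05,-0.5555,20.5,0.09,0.05,-0.5555,20.5,0.09,0.05,-0.5555,20.5]}}

```text
t: 2.15
ee_pos: [0.4774, 0.0591, 0.229]
tcp_rot: [-1.571, -0.005, 0.003]
ft_force: [0.9, 0.7, 0.6]
opening: 0.0002
```

```bash
python3 -c "
from h import *
go(.6,-.16,.18,0)"
```

```text
at [0.4774 0.0591 0.229 ] yaw 0.31 -> rows [ 0.1214  0.0491 -0.2198] 0.31 F [0.9 0.7 0.6] t 2.15
```

Request:
{"method": "move_arm", "body": {"rows": [0.122,0.05,-0.22,0.3,0.122,0.05,-0.22,0.3,0.122,0.05,-0.22,0.3,0.122,0.05,-0.22,0.3,0.122,0.05,-0.22,0.3]}}

```text
t: 2.78
ee_pos: [0.6, -0.1619, 0.1767]
tcp_rot: [-1.571, 0.004, -0.001]
ft_force: [-0.5, 1.2, -0.6]
opening: 0.0001
```

```bash
python3 - <<'E'
from h import *
go(.6,-.16,.1,0)
im=snapshot("wrist");cv2.imwrite("pics/w1.png",im[:,:,::-1])
for k in("push_face","socket_hole0"):print(k,[(np.round(d["pixel"]),round(d["confidence"],2)) for d in spot_in("wrist",k)])
print(proj("wrist",[[.56,-.117,.115],[.64,-.117,.115],[.6,-.072,.085],[.5505,-.17,0],[.6735,-.17,0]]).round())
E
```

```text
at [ 0.6    -0.1619  0.1767] yaw -0.2 -> rows [0.0002 0.0767 0.0018] -0.2 F [-0.5  1.2 -0.6] t 2.775
push_face [(array([279.,  86.]), 0.66)]
socket_hole0 [(array([278.,  87.]), 0.86), (array([295., 108.]), 0.34)]
[[207. 183.]
 [351. 183.]
 [279.  98.]
 [225. 211.]
 [357. 211.]]
```

View pics/w1.png

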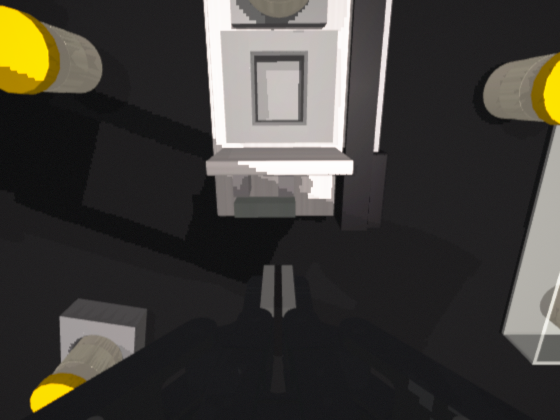

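The wrist view shows the closed fingers at (278,280), in line in x with the plate (208–351, row 173) and the socket at (279,88). The carrier is about 5 mm further along +y than I estimated. I'll descend behind the plate.

Request:
{"method": "move_arm", "body": {"rows": [0,0.04,0,0,0,0.082,0,0,0,0.082,0.015,0,0,0.082,0.028,0,0,0.082,0.034,0]}}

```text
t: 3.55
ee_pos: [0.6011, -0.1236, 0.0993]
tcp_rot: [-1.573, -0.005, -0.001]
ft_force: [-0.7, -4.2, 1.0]
opening: -0.0001
```

Request:
{"method": "move_arm", "body": {"rows": [0,0,0.005,0,0,0,0.01,0,0,0,0.014,0,0,0,0.018,0,0,0,0.022,0]}}

```text
t: 4.18
ee_pos: [0.601, -0.1027, 0.0981]
tcp_rot: [-1.572, -0.002, -0.002]
ft_force: [1.6, -4.0, 6.2]
opening: 0.0001
```

```bash
cat >> h.py <<'E'
def look(tag):
    go(.6,-.1,.095,0)
    im=snapshot("scene")[:,:,::-1];cv2.imwrite(f"pics/raw_{tag}.png",im)
    A=cv2.resize(im[180:280,220:360],None,fx=4,fy=4,interpolation=cv2.INTER_CUBIC)
    cv2.imwrite(f"pics/s_{tag}.png",A)
E
python3 -c "
from h import *
look('a')
w=snapshot('wrist');cv2.imwrite('pics/w2.png',w[:,:,::-1])
print(spot_in('wrist','socket_hole0')[0]['pixel'])"
```

```text
at [ 0.601  -0.1027  0.0981] yaw -0.0 -> rows [-0.001   0.0031  0.0027] -0.0 F [ 1.6 -4.   6.2] t 4.175
[279.7, 152.8]
```

```bash
python3 -c "
from h import *
print(ray('wrist',(279.7,152.8),.085),ray('wrist',(279.7,152.8),.058))
a=cv2.imread('pics/s_a.png');cv2.imwrite('pics/v3.png',a)"
```

```text
[ 0.60162959 -0.03748198  0.085     ] [ 0.60188669 -0.04128967  0.058     ]
```

View pics/v3.png

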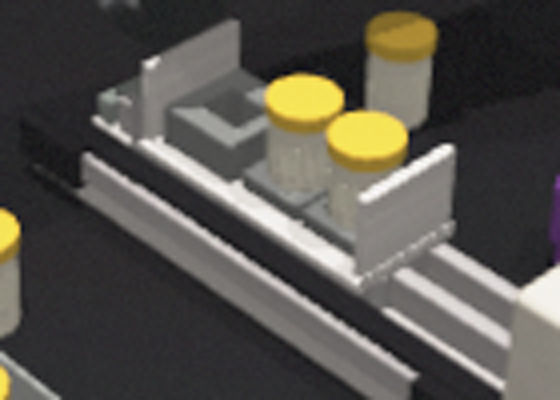

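The scene view shows the carrier advanced, with the tell-tale strip still standing out in white from (85,170) to (415,385), so it is still riding. I'll creep forward.

Request:
{"method": "move_arm", "body": {"rows": [0,0,0.001,0,0,0,0.002,0,0,0,0.003,0,0,0,0.004,0,0,0,0.005,0]}}

```text
t: 4.95
ee_pos: [0.6009, -0.0972, 0.098]
tcp_rot: [-1.571, -0.002, -0.002]
ft_force: [2.0, -1.5, 7.1]
opening: 0.0001
```

```bash
cat >> h.py <<'E'
def tell():
    im=snapshot("scene")[:,:,::-1];r=cv2.imread("pics/raw_a.png")
    d=cv2.absdiff(cv2.GaussianBlur(im,(3,3),0),cv2.GaussianBlur(r,(3,3),0)).max(2)
    m=np.zeros(d.shape,np.uint8)
    cv2.fillPoly(m,[np.array([[242,219],[243,228],[321,279],[323,275]],np.int32)],1)
    cv2.imwrite("pics/now.png",im);print("strip change",d[m>0].mean().round(1))
    s=sense();w=snapshot("wrist");q=spot_in("wrist","socket_hole0");print("socket",[(ray("wrist",k["pixel"],.085).round(4),round(k["confidence"],2)) for k in q[:2]])
    go(.6,-.1,.095,0)
E
python3 -c "
from h import *
tell()"
```

```text
strip change 2.0
socket [(array([ 0.6012, -0.032 ,  0.085 ]), 0.69)]
at [ 0.6009 -0.0969  0.098 ] yaw 0.01 -> rows [-0.001   0.003  -0.0031] 0.01 F [0.9 0.3 6. ] t 5.1
```

Request:
{"method": "move_arm", "body": {"rows": [0,0,0.001,0,0,0,0.002,0,0,0,0.003,0,0,0,0.004,0,0,0,0.005,0]}}

```text
t: 5.72
ee_pos: [0.599, -0.0916, 0.096]
tcp_rot: [-1.57, 0.001, 0.002]
ft_force: [0.3, -0.7, 0.4]
opening: -0.0001
```

```bash
python3 -c "
from h import *
tell()"
```

```text
strip change 24.9
socket [(array([ 0.6013, -0.0253,  0.085 ]), 0.57), (array([ 0.6092, -0.0267,  0.085 ]), 0.39)]
at [ 0.5991 -0.0919  0.096 ] yaw 0.03 -> rows [ 0.0009  0.001  -0.0081] 0.03 F [ 0.6  0.1 -0.5] t 5.875
```

```bash
python3 -c "
from h import *
im=cv2.imread('pics/now.png');cv2.imwrite('pics/v4.png',cv2.resize(im[180:280,220:360],None,fx=4,fy=4,interpolation=cv2.INTER_CUBIC))"
```

```text
(no output)
```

View pics/v4.png

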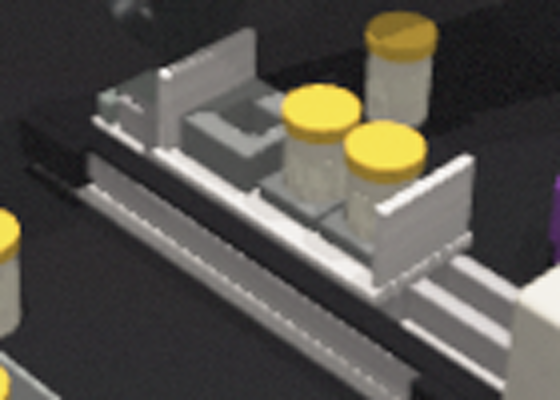

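The strip (90,170)–(410,380) has drawn in: it now shows as a dark inset under the lip. The pushing force has dropped to zero, so the carrier has clicked in. I'll back off, rise and go to the plug.

Request:
{"method": "move_arm", "body": {"rows": [0,0,-0.02,0,0,0,-0.04,0,0,-0.05,-0.04,0,0,-0.11,-0.04,0,0,-0.12,-0.04,0]}}

```text
t: 6.5
ee_pos: [0.6024, -0.1351, 0.2228]
tcp_rot: [-1.574, -0.006, -0.008]
ft_force: [0.9, 0.2, 0.7]
opening: -0.0001
```

```bash
python3 -c "
from h import *
tell()
go(.4035,.248,.19,22)"
```

```text
strip change 24.9
socket [(array([ 0.5968, -0.0275,  0.085 ]), 0.58)]
at [ 0.5996 -0.1335  0.2167] yaw -0.04 -> rows [0.0003 0.1216 0.0335] -0.04 F [-0.5  0.3 -0.3] t 6.65
at [ 0.5996 -0.1335  0.2167] yaw -0.04 -> rows [-0.1963  0.0264  0.3813] -22.04 F [-0.5  0.3 -0.3] t 6.65
```

Request:
{"method": "move_arm", "body": {"rows": [-0.196,0.02,0.381,-22,-0.196,0.02,0.381,-22,-0.196,0.02,0.381,-22,-0.196,0.02,0.381,-22,-0.196,0.02,0.381,-22], "claw": 0.06}}

```text
t: 7.28
ee_pos: [0.4544, 0.1462, 0.1996]
tcp_rot: [-1.549, -0.298, 0.304]
ft_force: [0.7, 0.0, 0.1]
opening: 0.0601
```

```bash
python3 -c "
from h import *
go(.4035,.248,.19,22)"
```

```text
at [0.4544 0.1462 0.1996] yaw 21.98 -> rows [-0.009   0.0097  0.1135] -0.02 F [0.7 0.  0.1] t 7.275
```

Request:
{"method": "move_arm", "body": {"rows": [-0.009,0,0.06,0,-0.009,0,0.114,0,-0.009,0,0.114,0,-0.009,0,0.114,0]}}

```text
t: 7.78
ee_pos: [0.405, 0.2468, 0.2004]
tcp_rot: [-1.551, -0.3, 0.305]
ft_force: [-0.0, -0.1, 0.2]
opening: 0.06
```

```bash
python3 - <<'E'
from h import *
go(.4035,.248,.073,22)
im=snapshot("wrist")[:,:,::-1].copy()
print([(np.round(d["pixel"]),round(d["confidence"],2)) for d in spot_in("wrist","plug")])
c,s=np.cos(np.radians(22)),np.sin(np.radians(22))
P=[[.4035+c*a-s*b,.248+s*a+c*b,.084] for a,b in((-.017,-.025),(.017,-.025),(.017,.025),(-.017,.025))]
q=proj("wrist",P);print(q.round())
cv2.imwrite("pics/w3raw.png",im)
cv2.polylines(im,[q.round().astype(np.int32)],True,(0,0,255),1)
cv2.imwrite("pics/w3.png",im)
E
```

```text
at [0.405  0.2468 0.2004] yaw 22.07 -> rows [-0.0005  0.1274  0.0017] 0.07 F [-0.  -0.1  0.2] t 7.775
[(array([295., 319.]), 0.8)]
[[254. 248.]
 [298. 248.]
 [299. 184.]
 [252. 184.]]
```

View pics/w3.png

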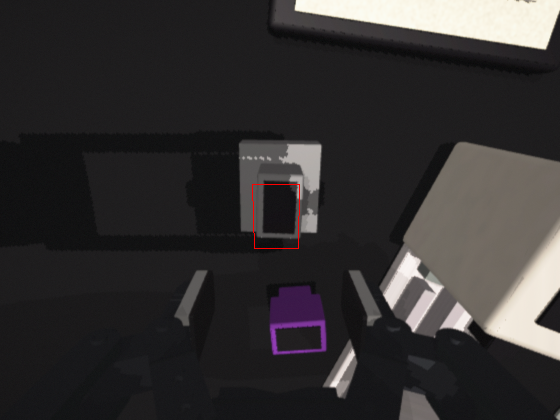

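The wrist view shows the grey plug in its block with its top outline at (257–303, 178–238), 4 px right of and 8 px above the red prediction. The yaw agrees, and the purple look-alike is clear at (298,320). I'll shift, descend part way and recheck.

Request:
{"method": "move_arm", "body": {"rows": [0.002,0.04,0.006,0,0.002,0.075,0.006,0,0.002,0.075,0.006,0]}}

```text
t: 8.25
ee_pos: [0.4035, 0.2516, 0.1241]
tcp_rot: [-1.552, -0.294, 0.305]
ft_force: [0.3, 0.0, -1.2]
opening: 0.0602
```

```bash
python3 - <<'E'
from h import *
p,A=pose();print(p)
im=snapshot("wrist")[:,:,::-1].copy()
c=p.copy();c[2]=.084
P=[c+A@[a,0,b] for a,b in((-.017,-.025),(.017,-.025),(.017,.025),(-.017,.025))]
q=proj("wrist",P);print(q.round())
cv2.polylines(im,[q.round().astype(np.int32)],True,(0,0,255),1)
cv2.imwrite("pics/w4.png",cv2.resize(im[150:420,130:430],None,fx=2,fy=2))
E
```

```text
[0.40347409 0.25161368 0.12406174]
[[244. 308.]
 [305. 308.]
 [308. 223.]
 [241. 223.]]
```

View pics/w4.png

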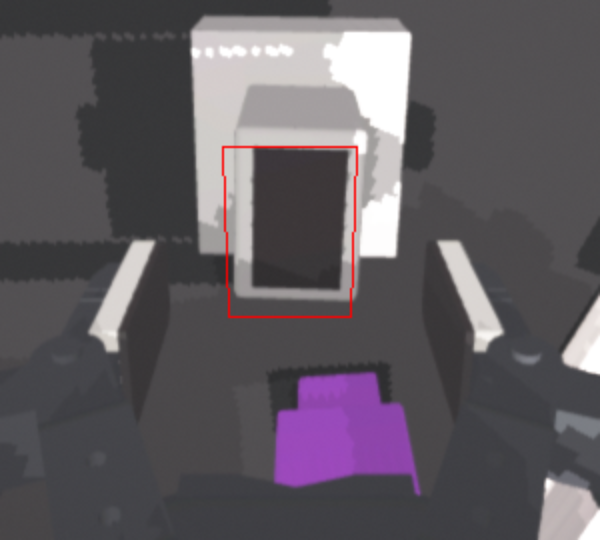

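The plug's top centre is at crop (298,213), about 5 mm ahead and 1–2 mm right of the tool, and turned about 1° clockwise. I'll correct, descend and grip.

Request:
{"method": "move_arm", "body": {"rows": [0.0015,0.0,0.005,1.2,0.0015,0.03,0.005,1.2,0.0015,0.051,0.005,1.2,0.0015,0.051,0.005,1.2]}}

```text
t: 8.8
ee_pos: [0.4046, 0.259, 0.0761]
tcp_rot: [-1.552, -0.284, 0.285]
ft_force: [0.1, -0.3, 0.4]
opening: 0.0601
```

Request:
{"method": "move_arm", "body": {"rows": [0,0,0,0,0,0,0,0,0,0,0,0,0,0,0,0,0,0,0,0], "claw": 0.0}}

```text
t: 9.43
ee_pos: [0.4058, 0.2595, 0.078]
tcp_rot: [-1.551, -0.287, 0.283]
ft_force: [-1.9, -0.8, 4.9]
opening: 0.0343
```

Request:
{"method": "move_arm", "body": {"rows": [0,-0.03,0,0,0,-0.09,0,0,0,-0.142,0,0,0,-0.142,0,0,0,-0.142,0,0]}}

```text
t: 10.05
ee_pos: [0.4046, 0.259, 0.2181]
tcp_rot: [-1.552, -0.286, 0.285]
ft_force: [0.3, -0.6, -1.3]
opening: 0.0334
```

```bash
python3 -c "
from h import *
tell()
go(.6,-.027,.217,0)"
```

```text
strip change 24.9
socket [(array([0.5759, 0.1125, 0.085 ]), 0.69)]
at [0.4037 0.2586 0.2163] yaw 20.82 -> rows [ 0.0564  0.1211 -0.4049] 20.82 F [-0.4  0.3 -2.4] t 10.2
at [0.4037 0.2586 0.2163] yaw 20.82 -> rows [ 0.082  -0.001  -0.3367] 20.82 F [-0.4  0.3 -2.4] t 10.2
```

Request:
{"method": "move_arm", "body": {"rows": [0.02,0,-0.06,4,0.04,0,-0.12,9,0.06,0,-0.18,14,0.08,0,-0.24,19,0.082,0,-0.3,20.8]}}

```text
t: 10.82
ee_pos: [0.5885, 0.0067, 0.2161]
tcp_rot: [-1.57, 0.003, 0.001]
ft_force: [1.4, 1.2, -1.1]
opening: 0.0335
```

```bash
python3 -c "
from h import *
go(.6,-.027,.217,0)"
```

```text
at [0.5885 0.0067 0.2161] yaw -0.05 -> rows [ 0.0115 -0.0009 -0.0337] -0.05 F [ 1.4  1.2 -1.1] t 10.825
```

Request:
{"method": "move_arm", "body": {"rows": [0.0115,0,-0.03,0,0.0115,0,-0.064,0,0.0115,0,-0.064,0,0.0115,0,-0.064,0]}}

```text
t: 11.32
ee_pos: [0.5988, -0.0553, 0.2166]
tcp_rot: [-1.57, 0.002, 0.002]
ft_force: [-0.9, 0.6, -1.0]
opening: 0.0338
```

```bash
python3 - <<'E'
from h import *
tell()
p,A=pose();print(p,A.round(3))
im=snapshot("wrist")[:,:,::-1].copy();np.save("p5",np.c_[A,p])
cv2.imwrite("pics/w5.png",cv2.resize(im[30:330,160:400],None,fx=2.5*.8,fy=2,interpolation=cv2.INTER_CUBIC))
print(proj("wrist",[p+A@[0,.006-.017+.07-.0,0],p+A@[.013,.059+.003,.017],p+A@[-.013,.062,.017]]).round())
E
```

```text
strip change 24.9
socket [(array([0.6021, 0.0228, 0.085 ]), 0.93)]
at [ 0.5992 -0.0546  0.2176] yaw 0.11 -> rows [ 0.0008  0.1226 -0.0454] 0.11 F [ 0.4  1.  -1.2] t 11.475
[ 0.59922247 -0.05464442  0.21763474] [[ 1.    -0.001 -0.002]
 [ 0.002  0.     1.   ]
 [-0.001 -1.     0.   ]]
[[278. 253.]
 [300. 224.]
 [255. 224.]]
```

View pics/w5.png

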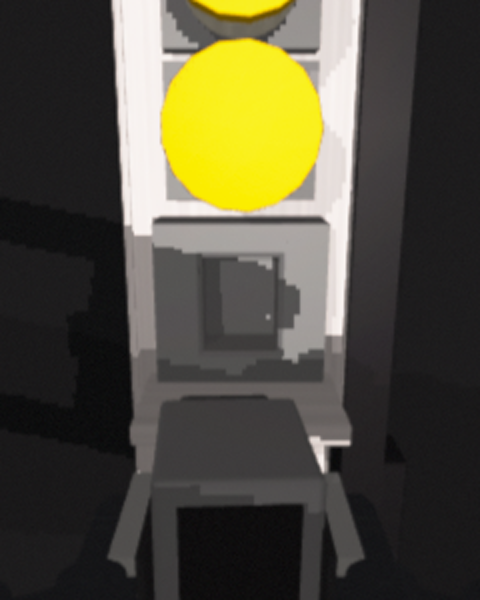

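The view shows the socket hole at crop (200–283, 254–352) with its centre at about (241,303). The plug's front face runs from (164–297, row 400) at the bottom to (152–325, row 478) at the top, which may mean a small tilt. I'll measure the edges numerically.

```bash
python3 - <<'E'
import cv2,numpy as np
im=cv2.imread("pics/w5.png");g=cv2.cvtColor(im,cv2.COLOR_BGR2GRAY).astype(int)
for r in(280,300,320,340,393,397,404,420,440,460,474,484):
    x=g[r-1:r+2].mean(0);d=np.abs(np.diff(cv2.GaussianBlur(x[None],(5,1),0)[0]))
    pk=[(i,int(x[max(i-4,0)]),int(x[i+4])) for i in range(120,370) if d[i]>2.0 and d[i]==d[i-4:i+5].max()]
    print(r,pk)
e=cv2.convertScaleAbs(im[370:520,120:370],alpha=2.2)
cv2.imwrite("pics/w6.png",cv2.resize(e,None,fx=3,fy=3,interpolation=cv2.INTER_CUBIC))
E
```

```text
280 [(125, 15, 136), (153, 144, 84), (201, 76, 58), (219, 62, 84), (273, 83, 64), (285, 83, 164), (327, 162, 225), (335, 225, 240), (345, 243, 72)]
300 [(127, 17, 142), (136, 141, 142), (153, 143, 83), (197, 83, 66), (221, 63, 83), (273, 83, 64), (299, 81, 160), (325, 161, 223), (335, 223, 241), (344, 242, 69)]
320 [(127, 15, 136), (154, 142, 84), (202, 76, 60), (221, 62, 82), (265, 82, 94), (273, 94, 67), (293, 82, 160), (325, 159, 224), (343, 242, 72)]
340 [(129, 16, 141), (138, 140, 139), (155, 140, 82), (203, 74, 56), (277, 61, 126), (324, 157, 107), (331, 108, 136), (345, 130, 43)]
393 [(131, 11, 104), (251, 91, 83), (263, 83, 96), (343, 107, 34)]
397 [(131, 11, 103), (140, 105, 96), (180, 95, 59), (266, 45, 88), (342, 101, 34)]
404 [(132, 11, 101), (161, 98, 62), (294, 59, 98), (342, 99, 35)]
420 [(131, 12, 94), (157, 95, 63), (301, 59, 98), (348, 98, 36)]
440 [(129, 11, 104), (155, 105, 62), (308, 59, 218), (319, 219, 159), (350, 162, 35)]
460 [(135, 21, 105), (153, 106, 62), (316, 59, 238), (323, 238, 103), (341, 11, 34)]
474 [(132, 24, 80), (151, 82, 63), (321, 61, 88), (327, 95, 73), (338, 75, 32)]
484 [(129, 26, 77), (149, 78, 66), (199, 69, 77), (327, 70, 79), (341, 79, 31)]
```

View pics/w6.png

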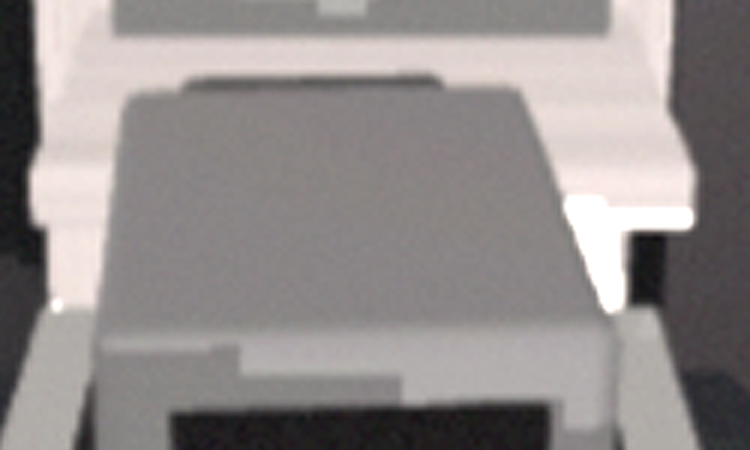

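```bash
python3 - <<'E'
from h import *
p5=np.load("p5.npy");A,p=p5[:,:3],p5[:,3]
m=camera_model("wrist");M=m["mount"]
def tr(u,v,yt): # crop px -> tool coords at tool-y = yt
    q=np.linalg.inv(m["mtx"])@[160+u/2,30+v/2,1];d=M[:3,:3]@[q[0],-q[1],-1];e=M[:3,3]
    return ((e+d*(yt-e[1])/d[1])*1000).round(1)
for n,u,v,yt in[("topL",150,478,-.008),("topR",325,474,-.008),("botL",162,401,.037),("botR",294,399,.037),
 ("prongL",180,397,.040),("prongR",266,397,.040),
 ("hole front",241,254,.1326),("hole rear",241,352,.1326),("holeL",199,300,.1326),("holeR",283.,300,.1326),
 ("blk front",240,222,.1326),("blk rear",240,381,.1326),("blkL",153,300,.1326),("blkR",325.5,300,.1326)]:
    print(n,tr(u,v,yt))
E
```

```text
topL [-15.8  -8.   25.3]
topR [16.3 -8.  26.1]
botL [-18.3  37.   22.9]
botR [14.4 37.  23.5]
prongL [-14.1  40.   22.8]
prongR [ 7.6 40.  22.8]
hole front [  2.1 132.6  44.6]
hole rear [  2.2 132.6   6.3]
holeL [-13.9 132.6  27.1]
holeR [ 18.2 132.6  27.1]
blk front [  1.7 132.6  56.4]
blk rear [  1.8 132.6  -5.8]
blkL [-31.5 132.6  27.1]
blkR [ 34.4 132.6  27.1]
```

Request:
{"method": "move_arm", "body": {"rows": [0.0035,0,0.0265,0,0.0035,0,0.0265,0,0.0035,0.03,0.0265,0,0.0035,0.055,0.0265,0,0.0035,0.055,0.0265,0]}}

```text
t: 12.15
ee_pos: [0.6011, -0.029, 0.1607]
tcp_rot: [-1.57, 0.003, 0.005]
ft_force: [-1.0, 0.8, -1.6]
opening: 0.0338
```

```bash
python3 - <<'E'
from h import *
tell()
p,A=pose();np.save("p7",np.c_[A,p])
im=snapshot("wrist")[:,:,::-1]
cv2.imwrite("pics/w7.png",cv2.convertScaleAbs(cv2.resize(im[120:320,170:390],None,fx=3,fy=3,interpolation=cv2.INTER_CUBIC),alpha=1.5))
E
```

```text
strip change 24.9
socket [(array([0.6039, 0.0473, 0.085 ]), 0.81)]
at [ 0.6037 -0.0295  0.1645] yaw 0.04 -> rows [-0.0039  0.0695 -0.0704] 0.04 F [ 0.  -0.9 -1.5] t 12.3
```

View pics/w7.png

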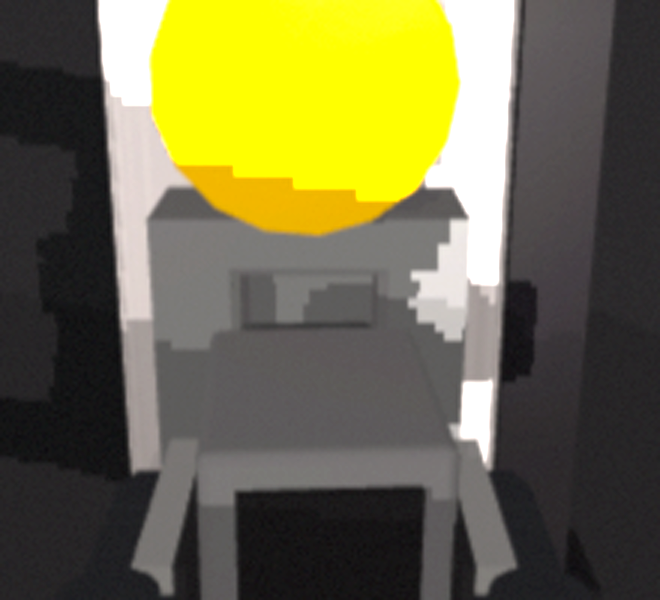

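The hole mouth is visible ahead of the prong at (232–387, row 270). The prong's lower front edge is at row ~326 and its lateral centre lies within about 0.5 mm of the hole's. Now a numeric check along the rail.

```bash
python3 - <<'E'
from h import *
print(sense()["ee_pos"])
m=camera_model("wrist");M=m["mount"]
def tr(u,v,yt):
    q=np.linalg.inv(m["mtx"])@[170+u/3,120+v/3,1];d=M[:3,:3]@[q[0],-q[1],-1];e=M[:3,3]
    return ((e+d*(yt-e[1])/d[1])*1000).round(1)
for yt in(.075,.078):print("hole front outer",tr(309,270,yt),"block front",tr(309,219,yt))
for yt in(.0595,.062):print("prong tip front",tr(306,327,yt))
print("body bottom front",tr(312,333,.037),"top front",tr(329,450,-.008))
E
```

```text
[ 0.60394465 -0.02956694  0.16479451]
hole front outer [-2.9 75.  21.4] block front [-2.9 75.  32.1]
hole front outer [-3.  78.  20.5] block front [-2.9 78.  31.3]
prong tip front [-3.3 59.5 15.1]
prong tip front [-3.4 62.  14.1]
body bottom front [-1.9 37.  22.7] top front [ 0.6 -8.  24.9]
```

Request:
{"method": "move_arm", "body": {"rows": [0,0,0.0018,0,0,0.01,0.0018,0,0,0.018,0.0018,0,0,0.023,0.0018,0,0,0.027,0.0018,0]}}

```text
t: 12.98
ee_pos: [0.6029, -0.0275, 0.1356]
tcp_rot: [-1.571, -0.0, 0.001]
ft_force: [1.1, 0.6, -0.3]
opening: 0.0338
```

Request:
{"method": "move_arm", "body": {"rows": [0,0.003,0,0,0,0.006,0,0,0,0.009,0,0,0,0.011,0,0,0,0.011,0,0]}}

```text
t: 13.6
ee_pos: [0.603, -0.0275, 0.1255]
tcp_rot: [-1.571, -0.0, 0.0]
ft_force: [-1.1, 0.3, 3.1]
opening: 0.0338
```

Request:
{"method": "move_arm", "body": {"rows": [0,0.0015,0,0,0,0.003,0,0,0,0.0045,0,0,0,0.0045,0,0]}}

```text
t: 14.1
ee_pos: [0.6035, -0.0277, 0.1241]
tcp_rot: [-1.571, -0.001, -0.0]
ft_force: [-10.1, 1.1, 20.5]
opening: 0.0334
```

Contact at the expected home height. I'll release, rise and check.

Request:
{"method": "move_arm", "body": {"rows": [0,-0.003,0,0,0,-0.003,0,0,0,-0.003,0,0,0,-0.003,0,0], "claw": 0.06}}

```text
t: 14.6
ee_pos: [0.6027, -0.0275, 0.123]
tcp_rot: [-1.571, 0.0, 0.001]
ft_force: [0.3, -0.6, -0.4]
opening: 0.0601
```

Request:
{"method": "move_arm", "body": {"rows": [0,-0.03,0,0,0,-0.07,0,0,0,-0.09,0,0,0,-0.09,0,0]}}

```text
t: 15.1
ee_pos: [0.604, -0.0277, 0.2151]
tcp_rot: [-1.571, -0.003, -0.002]
ft_force: [0.6, 0.1, 0.0]
opening: 0.0601
```

```bash
python3 - <<'E'
from h import *
tell()
im=snapshot("wrist")[:,:,::-1].copy();sc=snapshot("scene")[:,:,::-1]
c=np.array([.602,-.0275,.13])
q=proj("wrist",[c+[a,b,0] for a,b in((-.017,-.025),(.017,-.025),(.017,.025),(-.017,.025))]);print(q.round())
w=cv2.resize(im[120:320,180:380],None,fx=2,fy=2,interpolation=cv2.INTER_CUBIC)
s=cv2.resize(sc[180:280,240:340],None,fx=4,fy=4,interpolation=cv2.INTER_CUBIC)
cv2.imwrite("pics/w8.png",np.hstack([w,s]))
E
```

```text
strip change 25.0
socket [(array([0.6008, 0.0467, 0.085 ]), 0.58)]
at [ 0.6019 -0.0274  0.2115] yaw 0.03 -> rows [-0.0016  0.1165 -0.0727] 0.03 F [ 0.2 -0.  -0.9] t 15.25
[[253. 273.]
 [304. 274.]
 [306. 202.]
 [251. 202.]]
```

View pics/w8.png

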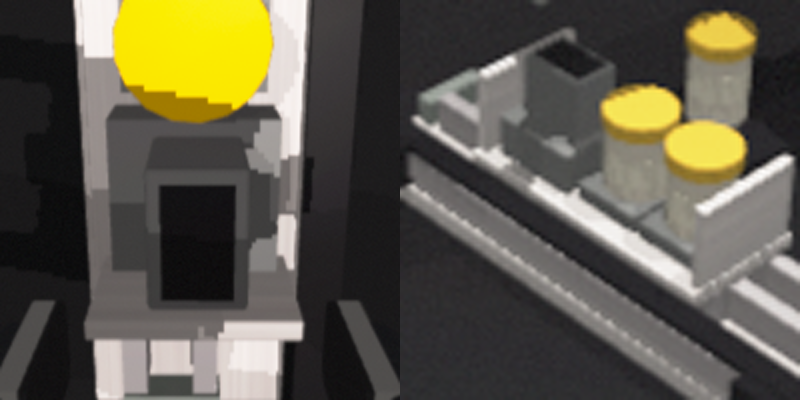

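The plug stands seated and upright in the socket: in the left view its top is at (146–248, 170–308), and in the right view it sits square on the block. The strip is still drawn in. I'll press lightly on its rim with nearly shut fingers to confirm it is fully home.

Request:
{"method": "move_arm", "body": {"rows": [0,0.02,0,0,0,0.04,0,0,0,0.048,0,0,0,0.052,0,0,0,0.052,0,0], "claw": 0.02}}

```text
t: 15.98
ee_pos: [0.603, -0.0275, 0.1615]
tcp_rot: [-1.571, -0.0, 0.0]
ft_force: [0.9, 0.3, 1.3]
opening: 0.02
```

Request:
{"method": "move_arm", "body": {"rows": [0,0.001,0,0,0,0.002,0,0,0,0.003,0,0,0,0.004,0,0,0,0.004,0,0]}}

```text
t: 16.6
ee_pos: [0.6029, -0.0275, 0.1575]
tcp_rot: [-1.571, -0.0, 0.001]
ft_force: [-0.9, 0.3, 0.0]
opening: 0.02
```

Request:
{"method": "move_arm", "body": {"rows": [0,0.001,0,0,0,0.002,0,0,0,0.003,0,0,0,0.003,0,0]}}

```text
t: 17.1
ee_pos: [0.603, -0.0275, 0.1552]
tcp_rot: [-1.571, -0.0, 0.0]
ft_force: [-1.9, 1.1, 5.2]
opening: 0.0202
```

Request:
{"method": "move_arm", "body": {"rows": [0,0.001,0,0,0,0.002,0,0,0,0.002,0,0]}}

```text
t: 17.48
ee_pos: [0.6032, -0.0276, 0.1551]
tcp_rot: [-1.571, -0.001, -0.0]
ft_force: [-6.8, 0.7, 15.2]
opening: 0.0203
```

Request:
{"method": "move_arm", "body": {"rows": [0,-0.03,0,0,0,-0.08,0,0,0,-0.12,0,0,0,-0.12,0,0,0,-0.12,0,0]}}

```text
t: 18.1
ee_pos: [0.6026, -0.0275, 0.2717]
tcp_rot: [-1.571, 0.0, 0.001]
ft_force: [0.3, 0.2, -0.3]
opening: 0.0199
```

```bash
python3 - <<'E'
from h import *
tell()
a=cv2.imread("pics/raw_a.png").astype(int);b=cv2.imread("pics/now.png").astype(int)
d=np.abs(a-b).max(2)
print("changes pot_c",d[180:212,308:332].mean(),"pot_d",d[230:265,203:228].mean(),"pot_a",d[143:175,245:278].mean())
E
```

```text
strip change 24.9
socket [(array([0.6004, 0.054 , 0.085 ]), 0.7)]
at [ 0.602  -0.0274  0.2705] yaw 0.03 -> rows [-0.0015  0.1754 -0.0727] 0.03 F [ 0.1 -0.7 -0.5] t 18.25
changes pot_c 24.26953125 pot_d 3.0902857142857143 pot_a 64.47253787878788
```

```bash
python3 - <<'E'
from h import *
im=snapshot("side")[:,:,::-1]
for k in("pot_a","plug"):print(k,[(np.round(d["pixel"]),round(d["confidence"],2)) for d in spot_in("side",k)])
o=cv2.resize(cv2.imread("pics/side0.png"),(560,420),interpolation=cv2.INTER_AREA).astype(int)
d=np.abs(o-im).max(2)
print("pot_a",d[300:340,238:272].mean(),"pot_c",d[213:250,205:232].mean(),"pot_d",d[180:214,352:374].mean())
cv2.imwrite("pics/w9.png",cv2.resize(im[120:360,140:400],None,fx=2.5,fy=2.5))
E
```

```text
pot_a [(array([222., 231.]), 0.9), (array([363., 197.]), 0.82)]
plug [(array([282., 180.]), 0.91), (array([205., 176.]), 0.82)]
pot_a 3.0154411764705884 pot_c 10.342342342342342 pot_d 4.348930481283422
```

```bash
python3 -c "
from workcell import *
print(sign_off())"
```

```text
the job is handed in; nothing more can be done
None
```

The carrier is resting in the reading-station detent and the interlock plug is home in its socket. I handed the job in at about 18 s of robot time, with the arm raised clear.

- **Carrier:** I pushed it along the rail with the fingers closed until the tell-tale strip drew in and the pushing force dropped to zero. The strip reading was the same in every later check, including the last one after the plug was in.
- **Plug:** I took the grey plug from its block, not the purple look-alike, and put it into the socket. It had tilted about 3° in the grip, but it went in and stopped with about 20 N at the expected home height. After release it looked upright in two camera views. Pressing on its top with about 15 N moved it no further, and the height of its top agreed with fully home.
- **Pots:** In the side view `pot_a` and `pot_d` look unchanged. `pot_c` showed a small brightness change and its detected position was 4 px off. I put this down to the arm's shadow, since no stray contact force was felt.

Three checks fell short:
- The network's socket detections late in the job were wrong (probably the fixed pots), so I ignored them.
- In the last scene view the area around `pot_a` had changed a lot, most likely because the raised arm was in the way, so I judged that pot by the side view only.
- I had used up the 12 pictures, so I could not look at the final side view myself.

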